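Stack two nested desk trays over a hand stamp

ROBOT

A 6-joint arm with a two-finger parallel gripper is mounted at the origin on the work surface. World frame = base frame: x ahead of the robot, y to its left, z up, the work surface at z = 0. Lengths are in m, angles in degrees, forces in N, time in s.
With the tool pointing down it reaches from about 0.375 to 0.9 m from the base axis. Payload 3.1 kg.
Tool frame: the origin (TCP) lies on the centre line of the jaws, within the pads' length; the fingertips stand 22 mm ahead of it and the grasp point (between the pads) lies 3 mm ahead of it; y points along the fingers, z is the direction in which the jaws open and shut, and the axes are right-handed (so a half turn about y gives the same grasp; the last joint's range is limited). The gripper opens to 87 mm and grips with 3 to 60 N. Pads are 19 mm wide; open, the fingers measure 117 mm over their backs; the gripper's body (75 mm by 190 mm) begins 51 mm behind the grasp point.
Start: joints at [-74.8, 30.224, 82.088, -0, 67.689, -10.227], TCP at [0.268, -0.564, 0.245] pointing down, gripper open.
Joint ranges: [-176.69, 176.69], [-43.24, 126.21], [12.49, 139.97], [-82, 262], [0, 151.66], [-163.58, 163.58]. Speed limits (degrees/s): [159.86, 159.86, 180, 180, 180, 180].

INTERFACE

Orientations are given as a 3x3 rotation matrix whose columns are the frame's x, y, z axes.
In Python, from rig import bot gives the robot as it stands.
- The arm moves only by the tool jog_arm, never from a script. Its argument "motion" is one flat list of numbers, 6 for each row, row after row: the shift along the tool's x, y, z in mm, then the turn, a rotation vector about the tool's x, y, z in degrees. A call has 1 to 20 rows; each row is the pose to reach, as a shift and turn from the pose commanded when the call began, along the tool's axes at that moment; what a row does not reach only later rows make up. A row lasts 1/8 s, in which the tool goes at most 62.5 mm and 10.7 degrees, less where a joint would pass 70% of its speed; a pose out of reach is approached as far as the arm can. A call with a gripper value outside its range is refused whole. "gripper" is the opening, from 0 (shut) to 1 (fully open), set as the call begins (left out, the last holds). The fingers move at their own pace and stop on an object; the grip force is fixed at half the most. Time passes only in rows, so rows that repeat a pose let the fingers close. It gives the time, the measured TCP pose, the force and the opening at its end, in the units of the state.
- bot.read_state(): the state, without advancing time (a new reading comes with each control period).
- bot.capture(name): name is "scene" or "top" or "wrist"; returns (picture, depth): 480x640x3 uint8, red, green, blue; 480x640 float32, m along the optical axis (not along the pixel's ray), 0 where there is no reading.
- bot.get_calibration(name): a dict with "mtx" (3x3 intrinsics, pixels), "pose" (4x4, takes a point from camera to world coordinates); the wrist camera has in their place "hand_eye" (4x4, takes a point from camera to tool coordinates, whose origin is the TCP and whose axes are the tool frame's). Camera axes: x right, y up, looking along -z (the intrinsics and any distortion apply to the point x, -y, -z); pixel columns grow to the right and rows downward; lengths in m; the calibration is good to about 2 mm. A picture is of the moment at which its call begins: read the wrist's pose just before it. get_calibration takes no time and is no camera call.
- bot.hand_in(): hands the job in, once; it reports no verdict.
The state is a dict: "time_s": time; "joint_positions": joint angles; "qvel": joint speeds; "tau": joint torques, N m; "position": TCP position; "tcp_rot": TCP orientation; "force": force on the tool from outside, world axes, zero at the start; "moment": the same for the moment, N m; "opening": opening from 0.0 (shut) to 1.0 (fully open).
Only numpy, scipy, OpenCV 4.12 (cv2) and the standard library are available. Lean on these libraries where they do the work, as an engineer would, in place of code of your own. Each camera call takes 0.05 s, during which the arm holds its last target.

TASK

The hand stamp has to be put away in the lower of the two nested desk trays. Take the upper tray out, lay the stamp in the lower tray, then put the upper tray back on top turned half round, so that it sits level on its lugs on the lower tray's rim, above the stamp, instead of nesting. Leave the other things on the desk where they are.

Things in the scene. Friction and masses are not known exactly. Their poses are not given: they have to be found in the camera images.
- lower_tray: Lower grey plastic stack-nest tray, 0.28 kg, loose, standing on the desk. Origin at the centre of its underside, x along its length, z up. Rim 190 (x) x 66 (y) mm outside, 70 mm high, walls 3 mm, floor 4 mm; the walls slope inwards going down (0.15 mm per mm) to an underside 169 x 45 mm. Lugs and notches: see the points.
- upper_tray: Upper tray, same mould and frame as the lower, about 0.2 kg, loose. At the start nested in the lower, same way round, its underside and rim 28 mm above the lower's; it lifts straight out. Turned half round about the vertical and centred over the lower, its lugs stand on solid rim: underside 56 mm above the lower's, its bottom 14 mm inside the lower rim with 5 mm play each way.
- upper_long_end (a point): Point on the upper tray, mid-width at rim height, 70 mm from its origin along its +x. Lugs: each tray has two on each long side, at x = +70 and x = -42 mm, 16 mm wide, sticking out to y = +-40 mm, from 14 to 42 mm above the underside. So this is the end whose lugs are nearer the end wall.
- lower_long_end (a point): The same point on the lower tray. Notches: each tray's rim has one right above each of its lugs (x = +70 and -42 mm, both long sides), 22 mm wide, cut down to 42 mm above the underside. Nested, the upper tray's lugs are down in the lower's notches.
- upper_rim (a point): Middle of the upper tray's mouth, at rim height, 70 mm above its underside. Here, from x = -28 to +28 mm, the top 16 mm of both long sides is upright outside, 66 mm across: grip across it from above, with the fingertips less than 28 mm below the rim while nested, so as not to take the lower tray too.
- stamp: Large wooden hand stamp, about 0.11 kg, loose, rubber side down: a base 95 (x) x 30 (y) x 16 mm with a ridge handle on top, 60 (x) x 12 (y) mm, from the base up to 43 mm above the underside. Grip the ridge across its 12 mm from above. Origin at the centre of the underside, x along the length, z up. In the lower tray it lies lengthwise.
- stamp_center (a point): Point inside the stamp, 20 mm above its underside.
- sheet: Blank sheet of drawing paper lying flat on the desk, 210 (x) x 230 (y) mm, under 1 mm thick, nothing on it: free room to stand the upper tray on meanwhile. Origin at its centre.
- mug: White mug, 80 mm across, 92 mm high, bystander. Origin under its centre.
- stapler: Black stapler, 145 x 36 mm, 60 mm high, bystander. Origin under its centre.
- tape_dispenser: Black tape dispenser, 130 x 55 mm, 84 mm high, bystander. Origin under its centre.
- block_pile: Small pile of wooden blocks, about 90 x 90 mm, 54 mm high, bystander. Origin under its centre.
- pencil_cup: Cup of pencils, 80 mm across, 175 mm high with the pencils, bystander. Origin under its centre.
Mind the look-alikes: they are no part of the job. There is more than one size of the stamp; the one meant has the size given above.

How it is judged (in metres and radians):
On the way, in this order (a step that is already met when the one before it is completed fails the run):
1. the upper tray has been taken out and is clear of the lower tray (horizontal distance between upper_tray and lower_tray above 0.1 m), for 0.2 s.
2. the stamp lies in the lower tray, let go (x of stamp_center in the frame of lower_tray between -0.06 and 0.06 m and y of stamp_center in the frame of lower_tray between -0.02 and 0.02 m and z of stamp_center in the frame of lower_tray between 0.005 and 0.036 m and contact force between the fingers and stamp below 0.1 N and linear speed of stamp below 0.03 m/s), for 0.2 s.
At the end, for the whole second after the job is handed in: The stamp lies in the lower tray (centre within 60 mm along, 20 mm across). The lower tray stands level on the desk; the upper sits on it turned half round, on its lugs: underside 52 to 60 mm above the lower's, centred within 9 mm, tilt under 0.05 rad. All at rest, let go (x of stamp_center in the frame of lower_tray between -0.06 and 0.06 m and y of stamp_center in the frame of lower_tray between -0.02 and 0.02 m and z of stamp_center in the frame of lower_tray between 0.005 and 0.036 m and z of upper_tray in the frame of lower_tray between 0.052 and 0.06 m and x of upper_tray in the frame of lower_tray between -0.009 and 0.009 m and y of upper_tray in the frame of lower_tray between -0.009 and 0.009 m and x of upper_long_end in the frame of lower_tray below -0.055 m and angle between upper_tray's own z axis and vertical below 0.05 rad and angle between lower_tray's own z axis and vertical below 0.04 rad and height (world z) of lower_tray below 0.006 m and linear speed of each of upper_tray, lower_tray, stamp below 0.02 m/s); the robot touches nothing.
It fails at once if one of the other things on the desk is shoved more than 30 mm (distance of any of mug, stapler, tape_dispenser, block_pile, pencil_cup from where it was at the start of the episode above 0.03 m).
It also fails if it takes over 72 s, if anything falls off the work surface, if the arm or the gripper's body presses on something with over 40 N, if the wrist force passes 120 N, or if a joint passes its speed limit or range.

## Working session

There is one attempt and no reset: what is moved stays moved. The work goes in short steps, Python scripts to look and compute and a tool call to move; the robot and the scene stay as the last step left them, time stands still between calls to the robot, and variables do not carry over. Pictures are saved under pics/ and viewed, and the job is handed in when it is done.

Besides the shell and the picture viewer there is one more tool, called after ">>>" as name(argument=value, ...), one argument or row to a line, values as JSON. jog_arm: Moves the arm, as the interface text tells. Its arguments: {"type":"object","properties":{"motion":{"type":"array","items":{"type":"number"}},"gripper":{"type":"number"}},"required":["motion"]}

```bash
ls; mkdir -p pics
python3 - <<'E'
from rig import bot
import cv2, numpy as np
s=bot.read_state(); print(s)
for n in ["scene","top"]:
    p,d=bot.capture(n); cv2.imwrite(f"pics/{n}0.png",p[:,:,::-1]); np.save(f"{n}0.npy",d); np.save(f"{n}0c.npy",p)
    print(bot.get_calibration(n))
print(bot.get_calibration("wrist"))
E
```

```text
pics
{'time_s': 0.0, 'joint_positions': array([-7.47999421e+01,  3.02778867e+01,  8.21568204e+01, -9.09281476e-04,
        6.76899277e+01, -1.02281352e+01]), 'qvel': array([ 0.00849483, -0.03075093,  0.0451787 , -0.08631954,  0.0254902 ,
       -0.04362731]), 'tau': array([-4.78717611e-04, -4.40041208e+01, -1.76592940e+01,  6.32319669e-02,
        5.83075953e-02, -1.83431403e-04]), 'position': array([ 0.26819189, -0.56376521,  0.24358076]), 'tcp_rot': array([[-9.03121635e-01, -5.84507024e-04,  4.29384408e-01],
       [-4.29384645e-01,  2.09533721e-03, -9.03119281e-01],
       [-3.71825567e-04, -9.99997634e-01, -2.14332271e-03]]), 'force': array([0.40898537, 0.35020142, 0.1780539 ]), 'moment': array([ 0.01924725, -0.00930312,  0.02597117]), 'opening': 0.998169384337942}
{'mtx': array([[499.45995077,   0.        , 322.52830625],
       [  0.        , 499.45995077, 236.50619253],
       [  0.        ,   0.        ,   1.        ]]), 'pose': array([[-0.47548148, -0.69141434,  0.54393343,  1.06736379],
       [ 0.87964742, -0.38191771,  0.2834771 ,  0.34592961],
       [ 0.01173768,  0.613
[... 330 characters left out ...]
      [-0.99923884,  0.02438116, -0.03045167,  0.0709131 ],
       [-0.02667846,  0.14241245,  0.9894478 ,  1.16169885],
       [ 0.        ,  0.        ,  0.        ,  1.        ]])}
{'mtx': array([[425.71534912,   0.        , 327.26170404],
       [  0.        , 425.71534912, 240.67047218],
       [  0.        ,   0.        ,   1.        ]]), 'hand_eye': array([[-1.11213183e-05, -9.67096798e-01, -2.54408694e-01,
        -7.01490280e-02],
       [ 8.16684731e-04,  2.54408601e-01, -9.67096478e-01,
        -1.42831502e-01],
       [ 9.99999666e-01, -2.18527084e-04,  7.86983829e-04,
         7.32342955e-04],
       [ 0.00000000e+00,  0.00000000e+00,  0.00000000e+00,
         1.00000000e+00]])}
```

View pics/top0.png

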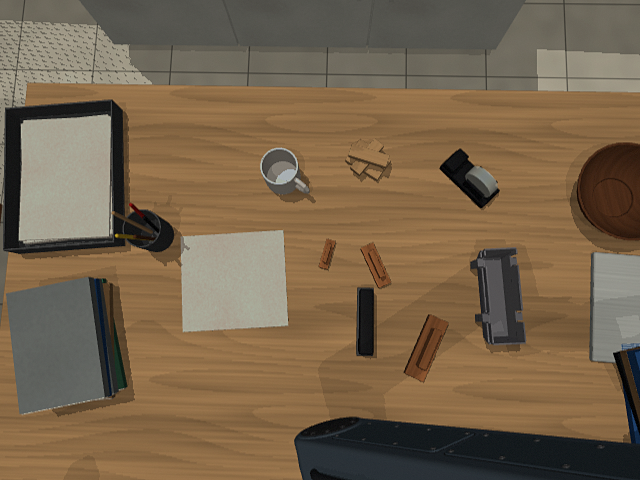

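View pics/scene0.png

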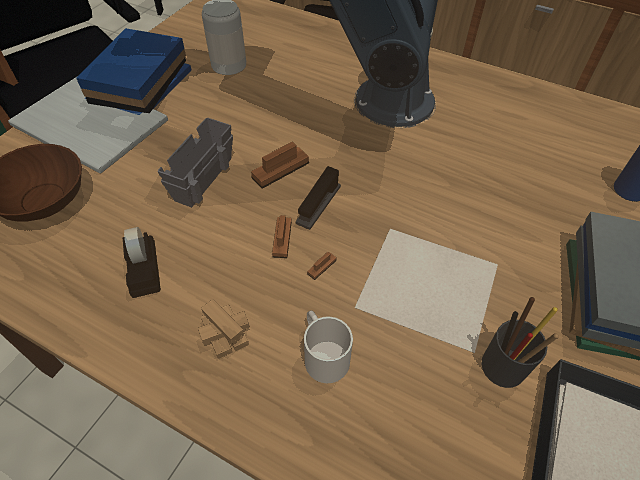

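Top view: the nested trays are at about (499,296), the sheet at (234,281), the mug at (284,172) and the stapler at (366,322). There are three stamp-like things, at (328,254), (376,265) and (427,348), so I'll measure their base lengths.

```bash
cat > h.py <<'E'
import numpy as np, cv2
from rig import bot
def cloud(name,d):
    c=bot.get_calibration(name); K=c['mtx'];P=c['pose']
    v,u=np.mgrid[0:480,0:640]
    X=np.stack([(u-K[0,2])/K[0,0]*d,-(v-K[1,2])/K[1,1]*d,-d],-1)
    return X@P[:3,:3].T+P[:3,3]
def ray(name,u,v,z):
    c=bot.get_calibration(name); K=c['mtx'];P=c['pose']
    r=P[:3,:3]@np.array([(u-K[0,2])/K[0,0],-(v-K[1,2])/K[1,1],-1.])
    return P[:3,3]+r*(z-P[2,3])/r[2]
def prj(name,p):
    c=bot.get_calibration(name); K=c['mtx'];P=c['pose']
    q=P[:3,:3].T@(np.array(p)-P[:3,3]); return K[0,2]+K[0,0]*q[0]/-q[2],K[1,2]-K[1,1]*q[1]/-q[2]
def wcloud(d,s):
    c=bot.get_calibration('wrist'); K=c['mtx'];H=c['hand_eye']
    v,u=np.mgrid[0:480,0:640]
    X=np.stack([(u-K[0,2])/K[0,0]*d,-(v-K[1,2])/K[1,1]*d,-d],-1)
    X=X@H[:3,:3].T+H[:3,3]
    return X@s['tcp_rot'].T+s['position']
def rect(pts):
    (c,wh,a)=cv2.minAreaRect(np.float32(pts[:,:2]*1000)); 
    b=cv2.boxPoints((c,wh,a)); e=b[1]-b[0]; f=b[2]-b[1]
    if np.linalg.norm(f)>np.linalg.norm(e): e=f
    return np.round(c,1),np.round(wh,1),round(float(np.degrees(np.arctan2(e[1],e[0]))),1)
E
cat > a.py <<'E'
from h import *
d=np.load('top0.npy');C=cloud('top',d)
print('desk z',np.median(C[340:400,180:300,2]), np.median(C[240:320,200:270,2]))
for n,(u0,v0,u1,v1) in dict(small=(312,235,342,275),med=(355,236,396,294),large=(398,305,455,388),tray=(462,238,535,360),stapler=(350,280,382,362)).items():
    A=C[v0:v1,u0:u1]; m=(A[...,2]>.008)&(A[...,2]<.2)
    p=A[m]; print(n,len(p),rect(p),'zmax',np.percentile(p[:,2],98))
    h=p[p[:,2]>p[:,2].max()-.012]; print('   top',rect(h))
p=np.load('top0c.npy')
im=p[220:400,300:560]; cv2.imwrite('pics/crop.png',cv2.resize(im,None,fx=3,fy=3,interpolation=cv2.INTER_CUBIC)[:,:,::-1])
E
python3 a.py
```

```text
desk z 0.0011797991969153543 0.0019026629542449047
small 272 (array([564. ,  82.9]), array([29.8, 64.3]), -5.0) zmax 0.03254853096343444
   top (array([564.4,  83.1]), array([ 8.1, 40.3]), -14.5)
med 740 (array([540.4, -22.6]), array([ 72.5, 131.9]), -7.3) zmax 0.04802683005949848
   top (array([520.5, -17.7]), array([42.5, 95.7]), -13.0)
large 1396 (array([ 374.4, -132.4]), array([ 54. , 145.4]), -17.7) zmax 0.06481051866829575
   top (array([ 370.3, -131. ]), array([17.8, 85.1]), -23.3)
tray 4025 (array([ 494.8, -270.5]), array([229.1, 124.9]), 10.1) zmax 0.10104406174870595
   top (array([ 480.4, -270.7]), array([189.9,  68.6]), 4.2)
stapler 1203 (array([427.8,  -2.3]), array([ 50.1, 168.2]), -6.6) zmax 0.06063341993958235
   top (array([418.4,  -2. ]), array([128.2,  29.1]), 0.7)
```

View pics/crop.png

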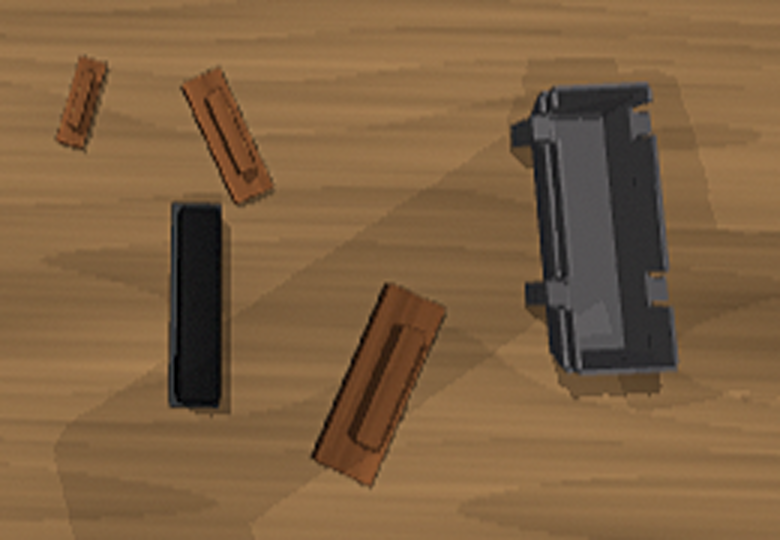

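Three stamp candidates (top-view pixels):
- **(328,254):** small, about 64 mm long.
- **(376,265):** about 95 mm long and 43 to 46 mm high.
- **(427,348):** large, about 138 mm long and 63 mm high.

The one at (376,265) fits the given 95 mm x 43 mm, and the enlarged crop confirms it. In the crop, the tray lugs at (520,133) and (540,293) put the long end towards the top of the picture, which is world +x. Next I'll work out the hover over the tray.

```bash
cat >> h.py <<'E'
def go(x,y,z,az,verbose=1):
    """shift and turn (tool axes) to TCP x,y,z mm with tool z axis at azimuth az, tool down"""
    from scipy.spatial.transform import Rotation as R
    s=bot.read_state(); T=s['tcp_rot']; a=np.radians(az)
    Z=np.array([np.cos(a),np.sin(a),0]);Y=np.array([0,0,-1.]);X=np.cross(Y,Z)
    D=T.T@np.stack([X,Y,Z],1)
    print('shift',np.round(T.T@(np.array([x,y,z])-s['position']*1000),1),'turn',np.round(R.from_matrix(D).as_rotvec(degrees=True),2),
     'now',np.round(s['position']*1000,1),'az',round(float(np.degrees(np.arctan2(T[1,2],T[0,2]))),2),'t',s['time_s'])
E
python3 - <<'E'
from h import *
go(480,-271,240,-85.8)
C=cloud('top',np.load('top0.npy'))
for n,(u0,v0,u1,v1) in dict(tape=(435,145,505,212),mug=(255,142,315,205),cup=(122,200,180,255),blocks=(340,135,395,185)).items():
    A=C[v0:v1,u0:u1]; p=A[(A[...,2]>.01)]; print(n,np.round(np.percentile(p,[2,98],axis=0)*1000))
for uv in [(181,237),(284,231),(288,325),(183,331)]: print(np.round(ray('top',*uv,0)*1000))
E
```

```text
shift [-317.     4.1 -173.5] turn [ 0.11 21.23  0.  ] now [ 268.2 -563.8  243.7] az -64.57 t 0.1
tape [[ 681. -273.   12.]
 [ 787. -168.   86.]]
mug [[691. 124.  11.]
 [773. 223.  98.]]
cup [[559. 423.  12.]
 [634. 535. 178.]]
blocks [[737. -42.  15.]
 [815.  43.  59.]]
[594. 409.   0.]
[613. 179.   0.]
[407. 163.   0.]
[388. 391.   0.]
```

>>> jog_arm(
  motion=[-317, 4, -173.5, 0.1, 21.2, 0, -317, 4, -173.5, 0.1, 21.2, 0, -317, 4, -173.5, 0.1, 21.2, 0, -317, 4, -173.5, 0.1, 21.2, 0, -317, 4, -173.5, 0.1, 21.2, 0, -317, 4, -173.5, 0.1, 21.2, 0, -317, 4, -173.5, 0.1, 21.2, 0, -317, 4, -173.5, 0.1, 21.2, 0, -317, 4, -173.5, 0.1, 21.2, 0, -317, 4, -173.5, 0.1, 21.2, 0, -317, 4, -173.5, 0.1, 21.2, 0, -317, 4, -173.5, 0.1, 21.2, 0],
  gripper=1,
)

```text
time_s: 1.6
position: [0.4799, -0.272, 0.2406]
tcp_rot: [[-0.997, 0.0, 0.073], [-0.073, -0.002, -0.997], [-0.0, -1.0, 0.002]]
force: [-0.5, 0.2, 0.1]
opening: 0.998
```

```bash
cat > w.py <<'E'
import sys
from h import *
n=sys.argv[1]
s=bot.read_state(); p,d=bot.capture('wrist'); cv2.imwrite(f'pics/{n}.png',p[:,:,::-1])
C=wcloud(d,s); np.save(n+'.npy',C); np.save(n+'c.npy',p)
print(s['time_s'],np.round(s['position']*1000,1),np.round(s['force'],1),s['opening'])
E
python3 w.py w1
python3 - <<'E'
from h import *
C=np.load('w1.npy').reshape(-1,3)
def near(z0,z1):
    m=(abs(C[:,2]-(z0+z1)/2)<(z1-z0)/2)&(abs(C[:,0]-.48)<.13)&(abs(C[:,1]+.27)<.07); return C[m]
for z0,z1 in [(.085,.094),(.094,.104),(.06,.075),(.03,.05)]:
    p=near(z0,z1); print(z0,z1,len(p), rect(p) if len(p)>5 else '')
E
```

```text
1.6 [ 479.9 -272.   240.6] [-0.5  0.2  0.1] 0.9983974707646814
0.085 0.094 1318 (array([ 494.7, -269.1]), array([157.9,  62.5]), 4.4)
0.094 0.104 3194 (array([ 481.9, -270.3]), array([190.8,  66.3]), 4.3)
0.06 0.075 3970 (array([ 487.2, -269.9]), array([166.9,  80. ]), 4.1)
0.03 0.05 11654 (array([ 484.3, -277.5]), array([172. ,  63.4]), 5.8)
```

View pics/w1.png

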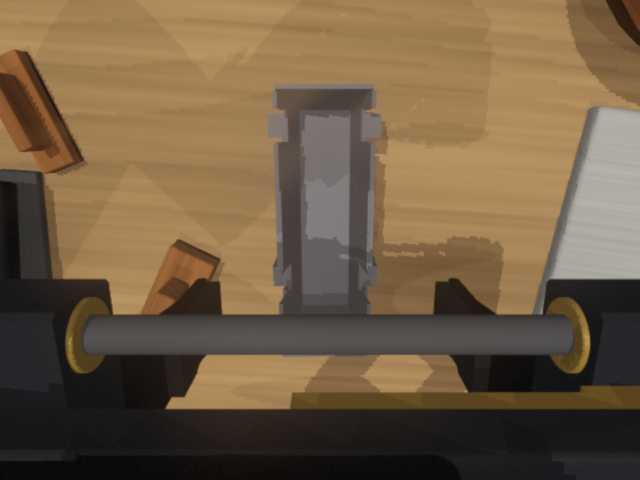

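The wrist view shows the tray's far end at row 85, one lug pair at row 125 and the other at row 272. The rim fits 190.8 x 66.3 mm with its centre at (481.9, -270.3), which agrees with the top view. I'll go down onto it.

```bash
python3 -c "
from h import *
go(481,-270.5,100,-85.7)"
```

```text
shift [ -1.1 140.6  -1.6] turn [-0.1  -0.1  -0.02] now [ 480.  -271.9  240.6] az -85.8 t 1.65
```

>>> jog_arm(
  motion=[-1, 30, -1.5, 0, 0, 0, -1, 60, -1.5, 0, 0, 0, -1, 90, -1.5, 0, 0, 0, -1, 110, -1.5, 0, 0, 0, -1, 125, -1.5, 0, 0, 0, -1, 135, -1.5, 0, 0, 0, -1, 140.5, -1.5, 0, 0, 0, -1, 140.5, -1.5, 0, 0, 0, -1, 140.5, -1.5, 0, 0, 0],
)

```text
time_s: 2.78
position: [0.4815, -0.2706, 0.1006]
tcp_rot: [[-0.997, 0.001, 0.074], [-0.074, -0.002, -0.997], [-0.001, -1.0, 0.003]]
force: [1.1, 0.2, 0.5]
opening: 0.998
```

>>> jog_arm(
  motion=[0, 0, 0, 0, 0, 0, 0, 0, 0, 0, 0, 0, 0, 0, 0, 0, 0, 0, 0, 0, 0, 0, 0, 0, 0, 0, 0, 0, 0, 0, 0, 0, 0, 0, 0, 0],
  gripper=0.6,
)

```text
time_s: 3.52
position: [0.4812, -0.2703, 0.1002]
tcp_rot: [[-0.997, 0.001, 0.074], [-0.074, -0.002, -0.997], [-0.0, -1.0, 0.002]]
force: [-0.5, 0.2, 1.6]
opening: 0.753
```

>>> jog_arm(
  motion=[0, -5, 0, 0, 0, 0, 0, -12, 0, 0, 0, 0, 0, -20, 0, 0, 0, 0, 0, -30, 0, 0, 0, 0, 0, -42, 0, 0, 0, 0, 0, -55, 0, 0, 0, 0, 0, -75, 0, 0, 0, 0, 0, -100, 0, 0, 0, 0, 0, -130, 0, 0, 0, 0, 0, -150, 0, 0, 0, 0, 0, -150, 0, 0, 0, 0, 0, -150, 0, 0, 0, 0, 0, -150, 0, 0, 0, 0],
  gripper=0.5,
)

```text
time_s: 5.15
position: [0.4804, -0.2695, 0.2489]
tcp_rot: [[-0.997, -0.002, 0.074], [-0.074, -0.0, -0.997], [0.001, -1.0, -0.0]]
force: [0.4, 0.1, -2.3]
opening: 0.756
```

```bash
python3 w.py w2
python3 - <<'E'
from h import *
p,d=bot.capture('scene'); cv2.imwrite('pics/s2.png',p[:,:,::-1])
go(510,275,250,0)
C=np.load('w2.npy').reshape(-1,3)
for z0,z1 in [(.24,.256),(.06,.078)]:
    m=(C[:,2]>z0)&(C[:,2]<z1)&(abs(C[:,0]-.48)<.15)&(abs(C[:,1]+.27)<.07);p=C[m]; print(z0,z1,len(p), rect(p) if len(p)>5 else '')
E
```

```text
5.15 [ 480.4 -269.5  248.9] [ 0.4  0.1 -2.3] 0.7558692712453694
shift [ -69.4   -1.1 -541. ] turn [ 4.000e-02 -8.577e+01  6.000e-02] now [ 480.6 -269.7  249.1] az -85.77 t 5.25
0.24 0.256 13078 (array([ 513.9, -267.2]), array([126.6,  85.1]), 4.0)
0.06 0.078 0
```

View pics/s2.png

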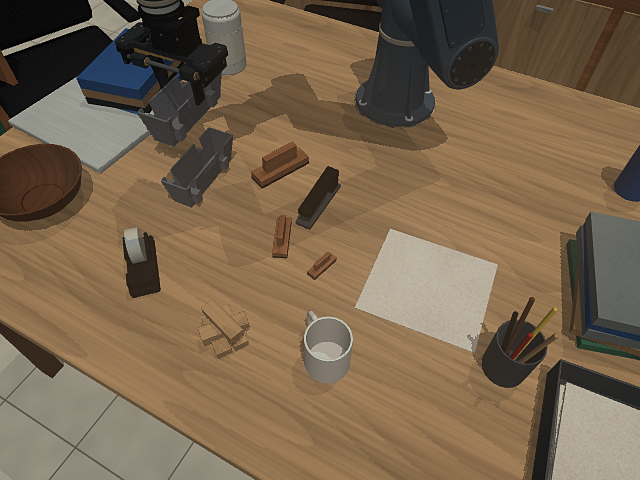

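View pics/w2.png

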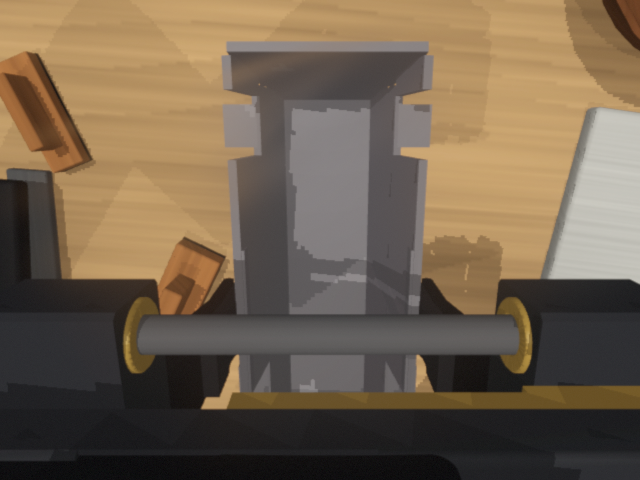

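The scene view shows the upper tray in the gripper at (180,105) and the lower tray still on the desk at (200,165). I'll carry the upper one to the sheet.

>>> jog_arm(
  motion=[-20, 0, -45, 0, -8, 0, -30, 0, -95, 0, -16, 0, -35, 0, -145, 0, -24, 0, -40, 0, -195, 0, -32, 0, -45, 0, -245, 0, -40, 0, -50, 0, -295, 0, -48, 0, -55, 0, -345, 0, -56, 0, -60, 0, -395, 0, -64, 0, -65, 0, -445, 0, -72, 0, -69, 0, -490, 0, -79, 0, -69, 0, -525, 0, -84, 0, -69, 0, -541, 0, -85.8, 0, -69, 0, -541, 0, -85.8, 0, -69, 0, -541, 0, -85.8, 0, -69, 0, -541, 0, -85.8, 0],
)

```text
time_s: 7.12
position: [0.5103, 0.2732, 0.2492]
tcp_rot: [[-0.002, 0.0, 1.0], [-1.0, -0.002, -0.002], [0.002, -1.0, 0.0]]
force: [-0.4, -0.0, -1.5]
opening: 0.757
```

Run:
```python
from h import *
go(510,275,104,0)
p,d=bot.capture('scene'); cv2.imwrite('pics/s3.png',p[:,:,::-1])
p,d=bot.capture('top'); np.save('top1.npy',d); np.save('top1c.npy',p);cv2.imwrite('pics/t3.png',p[:,:,::-1])
```

```text
shift [ -2.1 145.2  -0.3] turn [-0.02 -0.1   0.12] now [510.3 273.2 249.2] az -0.1 t 7.125
```

View pics/s3.png

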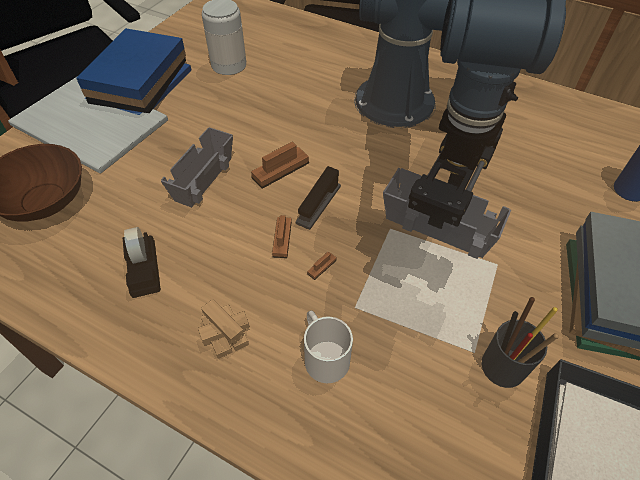

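View pics/t3.png

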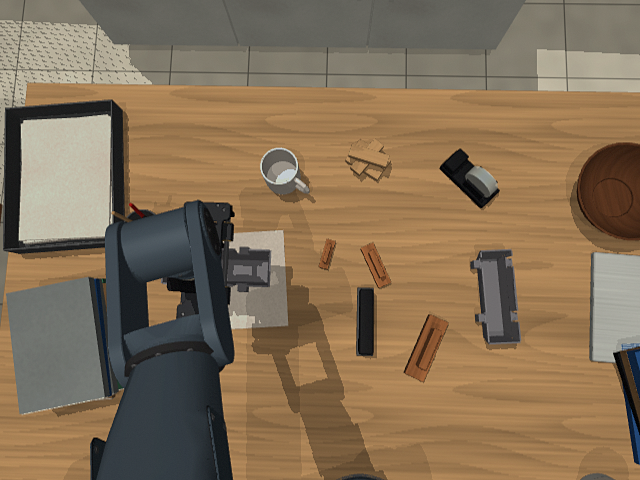

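The tray is over the sheet at about (245,268) in the top view and clear of the cup at (148,232). The lower tray is still at (498,297). Lowering it now.

>>> jog_arm(
  motion=[-2, 35, 0, 0, 0, 0, -2, 75, 0, 0, 0, 0, -2, 110, 0, 0, 0, 0, -2, 135, 0, 0, 0, 0, -2, 150, 0, 0, 0, 0, -2, 160, 0, 0, 0, 0, -2, 167, 0, 0, 0, 0, -2, 172, 0, 0, 0, 0, -2, 174, 0, 0, 0, 0, -2, 175, 0, 0, 0, 0, -2, 175, 0, 0, 0, 0, -2, 175, 0, 0, 0, 0],
)

```text
time_s: 8.72
position: [0.5102, 0.2764, 0.0744]
tcp_rot: [[0.001, 0.001, 1.0], [-1.0, -0.002, 0.001], [0.002, -1.0, 0.001]]
force: [-0.7, -0.5, -1.9]
opening: 0.758
```

>>> jog_arm(
  motion=[0, 0, 0, 0, 0, 0, 0, 0, 0, 0, 0, 0, 0, 0, 0, 0, 0, 0, 0, 0, 0, 0, 0, 0],
  gripper=1,
)

```text
time_s: 9.22
position: [0.5101, 0.2763, 0.0742]
tcp_rot: [[0.0, 0.001, 1.0], [-1.0, -0.002, 0.0], [0.002, -1.0, 0.001]]
force: [-0.0, -0.1, 0.3]
opening: 0.991
```

Run:
```python
from h import *
C=cloud('top',np.load('top0.npy'))
A=C[236:294,355:396].reshape(-1,3)
for z0,z1 in [(.01,.022),(.010,.055),(.036,.055)]:
    p=A[(A[:,2]>z0)&(A[:,2]<z1)]; print(z0,z1,len(p),rect(p))
im=np.load('top1c.npy')
```

```text
0.01 0.022 445 (array([533. ,  -2.4]), array([95. , 75.8]), 23.9)
0.01 0.055 714 (array([529.4,  -3.5]), array([101.7,  76. ]), 24.8)
0.036 0.055 241 (array([520.8, -17.4]), array([43.2, 95.5]), -12.2)
```

>>> jog_arm(
  motion=[0, -30, 0, 0, 0, 0, 0, -80, 0, 0, 0, 0, 0, -140, 0, 0, 0, 0, 0, -185, 0, 0, 0, 0, 0, -185, 0, 0, 0, 0],
)

```text
time_s: 9.85
position: [0.5123, 0.2775, 0.2636]
tcp_rot: [[0.001, 0.01, 1.0], [-1.0, 0.001, 0.001], [-0.001, -1.0, 0.01]]
force: [-0.2, -0.3, -0.9]
opening: 0.998
```

Run:
```python
from h import *
C=cloud('top',np.load('top0.npy')); im=np.load('top0c.npy').astype(int)
u0,v0,u1,v1=350,230,400,296
A=C[v0:v1,u0:u1]; I=im[v0:v1,u0:u1]
hi=(A[...,2]>.008)&(I[...,0]-I[...,2]>35)
n,l,st,c=cv2.connectedComponentsWithStats(hi.astype(np.uint8)); k=1+np.argmax(st[1:,4])
p=A[l==k]; print(st[k],rect(p))
for z0,z1 in [(.008,.024),(.036,.055)]:
    q=p[(p[:,2]>z0)&(p[:,2]<z1)]; print(len(q),rect(q),np.median(q[:,2]))
go(520,-16,240,0)
```

```text
[ 11  12  30  46 600] (array([510.9,  28.3]), array([ 96.1, 158.1]), -58.7)
426 (array([542.9, -22.6]), array([96.4, 30. ]), 25.0) 0.017081003203199274
167 (array([542.5, -22.8]), array([59.5, 12.3]), 24.4) 0.043739531472459126
shift [293.5  23.3   7.2] turn [-0.57  0.04 -0.08] now [512.3 277.5 263.6] az 0.04 t 9.85
```

The stamp base fits 96.4 x 30.0 mm and its ridge 59.5 x 12.3 mm, so this is the right one. Its centre is at (542.7, -22.7) with the long axis at 24.5°. I'll hover over it and check with the wrist camera.

```bash
python3 -c "
from h import *
go(542.7,-22.7,190,-65.5)"
```

```text
shift [300.3  73.5  29.4] turn [-0.46 65.54 -0.39] now [512.3 277.5 263.6] az 0.04 t 9.85
```

>>> jog_arm(
  motion=[50, 0, 5, 0, 9, 0, 100, 10, 10, 0, 18, 0, 150, 20, 15, 0, 27, 0, 200, 35, 20, 0, 36, 0, 240, 50, 25, 0, 45, 0, 275, 65, 28, 0, 54, 0, 295, 73, 29, -0.4, 61, -0.4, 300, 73.5, 29.5, -0.5, 65.5, -0.4, 300, 73.5, 29.5, -0.5, 65.5, -0.4, 300, 73.5, 29.5, -0.5, 65.5, -0.4, 300, 73.5, 29.5, -0.5, 65.5, -0.4],
  gripper=0.5,
)

```text
time_s: 11.22
position: [0.5394, -0.0229, 0.186]
tcp_rot: [[-0.909, -0.01, 0.416], [-0.416, -0.003, -0.909], [0.011, -1.0, -0.002]]
force: [0.8, 0.9, 0.9]
opening: 0.498
```

```bash
python3 w.py w3
python3 - <<'E'
from h import *
C=np.load('w3.npy'); I=np.load('w3c.npy').astype(int)
m=(I[...,0]-I[...,2]>35)&(np.hypot(C[...,0]-.543,C[...,1]+.023)<.07)
for z0,z1 in [(.010,.022),(.036,.05)]:
    q=C[m&(C[...,2]>z0)&(C[...,2]<z1)]; print(len(q),rect(q),np.median(q[:,2]))
go(542.7,-22.7,50,-65.5)
E
```

```text
11.225 [539.4 -22.9 186. ] [0.8 0.9 0.9] 0.4975963872636692
3537 (array([528.6,  -5. ]), array([109.5,  74.7]), 25.3) 0.01860535963581994
1493 (array([524.8, -24.3]), array([99.9, 28.6]), 7.0) 0.0455672656911294
shift [ -4.4 136.1   1.3] turn [0.1  0.1  0.59] now [539.5 -23.  186.2] az -65.4 t 11.275
```

View pics/w3.png

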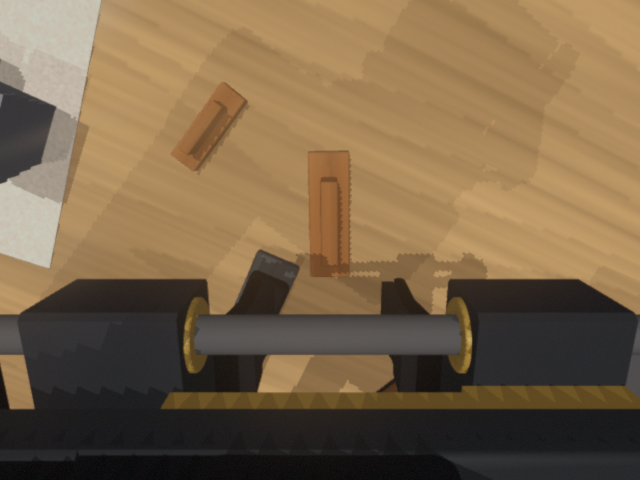

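The wrist view shows the stamp upright at cols 308-350, rows 150-277. The stapler's corner at (262,250) is clear of where the left finger will go (about cols 280-300, row 213). I'll refine from that window.

Run:
```python
from h import *
C=np.load('w3.npy')[145:285,302:358]
for z0,z1 in [(.010,.024),(.036,.055)]:
    q=C[(C[...,2]>z0)&(C[...,2]<z1)]; print(len(q),rect(q),np.median(q[:,2]))
```

```text
3532 (array([544.8, -22.1]), array([94.9, 30. ]), 25.2) 0.01861069736439172
1491 (array([544.7, -21.8]), array([60. , 11.5]), 25.0) 0.0455672656911294
```

>>> jog_arm(
  motion=[-5.5, 30, 1.3, 0, -0.4, 0.6, -5.5, 60, 1.3, 0, -0.4, 0.6, -5.5, 90, 1.3, 0, -0.4, 0.6, -5.5, 115, 1.3, 0, -0.4, 0.6, -5.5, 130, 1.3, 0, -0.4, 0.6, -5.5, 136, 1.3, 0, -0.4, 0.6, -5.5, 136, 1.3, 0, -0.4, 0.6, -5.5, 136, 1.3, 0, -0.4, 0.6],
)

```text
time_s: 12.28
position: [0.5445, -0.0229, 0.0509]
tcp_rot: [[-0.907, 0.001, 0.422], [-0.422, 0.001, -0.907], [-0.002, -1.0, -0.001]]
force: [1.0, 0.0, 0.1]
opening: 0.499
```

>>> jog_arm(
  motion=[0, 0, 0, 0, 0, 0, 0, 0, 0, 0, 0, 0, 0, 0, 0, 0, 0, 0, 0, 0, 0, 0, 0, 0, 0, 0, 0, 0, 0, 0],
  gripper=0,
)

```text
time_s: 12.9
position: [0.5438, -0.0228, 0.0501]
tcp_rot: [[-0.907, -0.001, 0.421], [-0.421, 0.002, -0.907], [-0.0, -1.0, -0.002]]
force: [-0.2, -0.3, 0.3]
opening: 0.134
```

>>> jog_arm(
  motion=[0, -10, 0, 0, 0, 0, 0, -30, 0, 0, 0, 0, 0, -60, 0, 0, 0, 0, 0, -100, 0, 0, 0, 0, 0, -140, 0, 0, 0, 0, 0, -160, 0, 0, 0, 0, 0, -160, 0, 0, 0, 0],
)

```text
time_s: 13.78
position: [0.5449, -0.0233, 0.2122]
tcp_rot: [[-0.907, 0.004, 0.422], [-0.422, 0.0, -0.907], [-0.004, -1.0, 0.001]]
force: [-0.7, 0.2, -1.6]
opening: 0.134
```

```bash
python3 w.py w4;python3 - <<'E'
from h import *
C=cloud('top',np.load('top1.npy'))[238:355,465:535].reshape(-1,3)
q=C[(C[:,2]>.062)&(C[:,2]<.08)]; print(len(q),rect(q),np.median(q[:,2]))
C=cloud('top',np.load('top0.npy'))[238:355,465:535].reshape(-1,3)
q=C[(C[:,2]>.09)&(C[:,2]<.108)]; print(len(q),rect(q),np.median(q[:,2]))
E
```

```text
13.775 [544.9 -23.3 212.2] [-0.7  0.2 -1.6] 0.13426918207588198
599 (array([ 480.4, -270.9]), array([190.1,  68.4]), 4.3) 0.06994690648058999
644 (array([ 480.4, -270.7]), array([189.9,  68.6]), 4.2) 0.0981574489253898
```

View pics/w4.png

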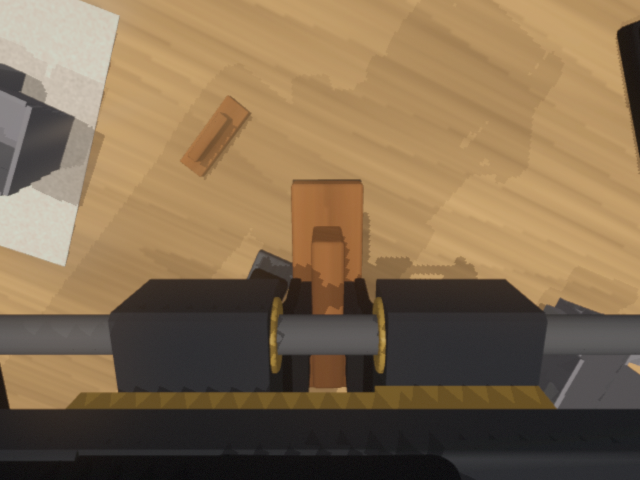

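The stamp is held: opening 0.134 is 11.7 mm, and the base shows at (327,235) in the wrist view. The lower tray hasn't moved (480.4, -270.9, 4.3°). Carrying the stamp there.

```bash
python3 -c "
from h import *
go(481.2,-270.5,190,-85.7)"
```

```text
shift [161.2  20.4 198. ] turn [ 0.06 20.63 -0.07] now [543.9 -23.  210.8] az -65.07 t 13.825
```

>>> jog_arm(
  motion=[30, 0, 35, 0, 4, 0, 65, 0, 80, 0, 9, 0, 100, 5, 125, 0, 14, 0, 130, 10, 165, 0, 18, 0, 152, 15, 188, 0, 20.6, 0, 161, 20.5, 198, 0, 20.6, 0, 161, 20.5, 198, 0, 20.6, 0, 161, 20.5, 198, 0, 20.6, 0, 161, 20.5, 198, 0, 20.6, 0],
)

```text
time_s: 14.95
position: [0.4818, -0.2691, 0.1894]
tcp_rot: [[-0.997, -0.0, 0.077], [-0.077, 0.002, -0.997], [0.0, -1.0, -0.002]]
force: [0.1, -0.3, -0.9]
opening: 0.135
```

```bash
python3 w.py w5; python3 -c "
from h import *
go(481.2,-270.5,56,-85.7)
C=np.load('w5.npy').reshape(-1,3)
q=C[(C[:,2]>.062)&(C[:,2]<.078)&(abs(C[:,0]-.48)<.13)&(abs(C[:,1]+.27)<.06)];print(len(q),rect(q))"
```

```text
14.95 [ 481.8 -269.1  189.4] [ 0.1 -0.3 -0.9] 0.13493060553956532
shift [  0.7 133.5   1.4] turn [0.09 0.13 0.01] now [ 481.8 -269.3  189.5] az -85.57 t 15.0
3995 (array([ 514.5, -267.8]), array([126.3,  66.3]), 4.2)
```

View pics/w5.png

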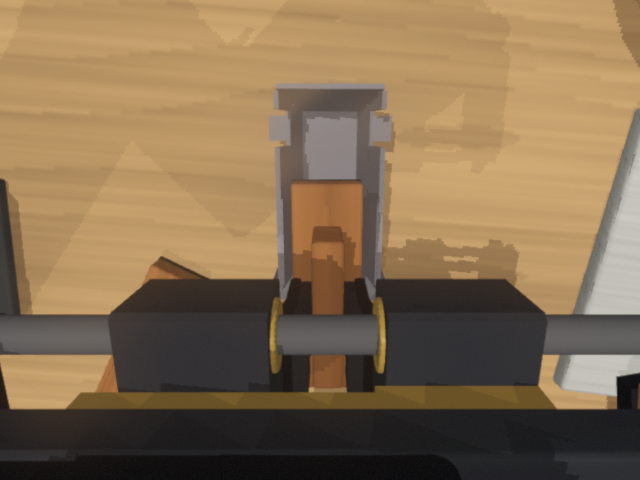

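The stamp (base cols 292-362) is centred between the lower tray's walls (cols 277-384). Lowering it.

>>> jog_arm(
  motion=[0.5, 30, 1.2, 0, 0, 0, 0.5, 60, 1.2, 0, 0, 0, 0.5, 80, 1.2, 0, 0, 0, 0.5, 95, 1.2, 0, 0, 0, 0.5, 107, 1.2, 0, 0, 0, 0.5, 118, 1.2, 0, 0, 0, 0.5, 126, 1.2, 0, 0, 0, 0.5, 131, 1.2, 0, 0, 0, 0.5, 134, 1.2, 0, 0, 0, 0.5, 134, 1.2, 0, 0, 0, 0.5, 134, 1.2, 0, 0, 0],
)

```text
time_s: 16.38
position: [0.481, -0.2716, 0.0555]
tcp_rot: [[-0.997, -0.0, 0.075], [-0.075, 0.001, -0.997], [0.0, -1.0, -0.001]]
force: [0.4, 0.5, -0.4]
opening: 0.137
```

>>> jog_arm(
  motion=[0, 0, 0, 0, 0, 0, 0, 0, 0, 0, 0, 0, 0, 0, 0, 0, 0, 0, 0, 0, 0, 0, 0, 0],
  gripper=0.19,
)

```text
time_s: 16.88
position: [0.4809, -0.2715, 0.0553]
tcp_rot: [[-0.997, -0.0, 0.075], [-0.075, 0.002, -0.997], [0.0, -1.0, -0.002]]
force: [0.9, 0.1, 0.7]
opening: 0.187
```

>>> jog_arm(
  motion=[0, -8, 0, 0, 0, 0, 0, -16, 0, 0, 0, 0, 0, -30, 0, 0, 0, 0, 0, -60, 0, 0, 0, 0, 0, -110, 0, 0, 0, 0, 0, -160, 0, 0, 0, 0, 0, -190, 0, 0, 0, 0, 0, -190, 0, 0, 0, 0, 0, -190, 0, 0, 0, 0],
)

```text
time_s: 18.0
position: [0.4803, -0.2711, 0.2448]
tcp_rot: [[-0.997, -0.002, 0.075], [-0.075, 0.003, -0.997], [0.001, -1.0, -0.003]]
force: [-0.4, 0.6, -1.0]
opening: 0.19
```

```bash
python3 w.py w6
python3 - <<'E'
from h import *
C=np.load('w6.npy'); I=np.load('w6c.npy').astype(int); near=(abs(C[...,0]-.48)<.13)&(abs(C[...,1]+.27)<.06)
q=C[near&(C[...,2]>.062)&(C[...,2]<.078)];print('rim',len(q),rect(q))
b=near&(I[...,0]-I[...,2]>35)
for z0,z1 in [(.012,.03),(.04,.056)]:
    q=C[b&(C[...,2]>z0)&(C[...,2]<z1)];print('stamp',len(q),rect(q),np.median(q[:,2]))
p,d=bot.capture('top'); cv2.imwrite('pics/t6.png',p[:,:,::-1]); np.save('top6.npy',d); np.save('top6c.npy',p)
E
```

```text
18.0 [ 480.3 -271.1  244.8] [-0.4  0.6 -1. ] 0.18966753570082664
rim 2682 (array([ 514.3, -267.9]), array([125.6,  66.2]), 4.3)
stamp 2573 (array([ 479.9, -280.8]), array([75.5, 98.5]), -14.5) 0.022801849024746995
stamp 1238 (array([ 502.2, -270.8]), array([142.5,  79.8]), 6.7) 0.04969864278841708
```

View pics/w6.png

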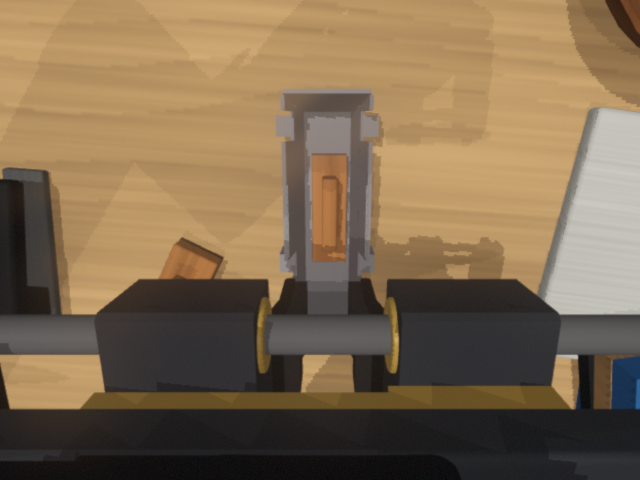

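View pics/t6.png

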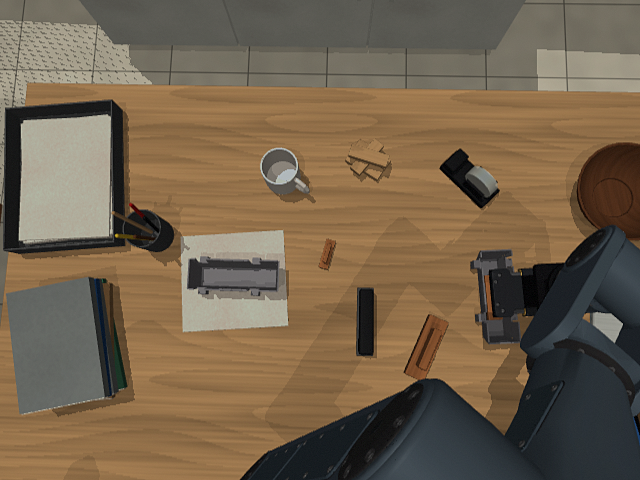

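The stamp lies in the lower tray, at cols 311-347, rows 154-262 in the wrist view. The upper tray stands on the sheet at (235,275) in the top view. I'll measure it.

Run:
```python
from h import *
C=cloud('top',np.load('top6.npy')); A=C[250:305,175:295].reshape(-1,3)
q=A[(A[:,2]>.062)&(A[:,2]<.082)]; print(len(q),rect(q),np.median(q[:,2]))
im=np.load('top6c.npy'); cv2.imwrite('pics/c6.png',cv2.resize(im[245:305,175:295],None,fx=6,fy=6,interpolation=cv2.INTER_CUBIC)[:,:,::-1])
go(510,274,220,0)
```

```text
453 (array([509.1, 275.8]), array([ 66.3, 191.2]), -90.0) 0.07038193208684485
shift [ -71.    25.8 -541.1] turn [ 3.100e-01 -8.568e+01 -4.000e-02] now [ 480.1 -271.   243.8] az -85.68 t 18.1
```

View pics/c6.png

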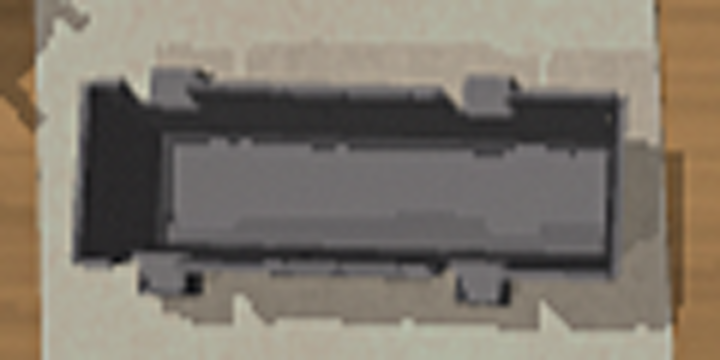

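The long end (lugs nearer the end wall) is at the left of the crop, towards world +y, as expected. Going back for the upper tray.

>>> jog_arm(
  motion=[-20, 0, -45, 0, -8, 0, -30, 0, -95, 0, -16, 0, -35, 0, -145, 0, -24, 0, -40, 0, -195, 0, -32, 0, -45, 0, -245, 0, -40, 0, -50, 0, -295, 0, -48, 0, -55, 0, -345, 0, -56, 0, -60, 0, -395, 0, -64, 0, -65, 10, -445, 0, -72, 0, -70, 20, -490, 0, -79, 0, -71, 26, -525, 0, -84, 0, -71, 26, -541, 0.3, -85.7, 0, -71, 26, -541, 0.3, -85.7, 0, -71, 26, -541, 0.3, -85.7, 0, -71, 26, -541, 0.3, -85.7, 0],
  gripper=1,
)

```text
time_s: 19.98
position: [0.5113, 0.2718, 0.2203]
tcp_rot: [[-0.002, 0.003, 1.0], [-1.0, -0.002, -0.002], [0.002, -1.0, 0.003]]
force: [-0.3, -0.3, -0.2]
opening: 1.002
```

```bash
python3 w.py w7
python3 - <<'E'
from h import *
C=np.load('w7.npy').reshape(-1,3)
q=C[(C[:,2]>.064)&(C[:,2]<.078)&(abs(C[:,1]-.275)<.13)&(abs(C[:,0]-.51)<.06)];print(len(q),rect(q),np.percentile(q[:,1],[.5,99.5]))
C=cloud('top',np.load('top6.npy')) 
A=C[245:352,465:495].reshape(-1,3); q=A[(A[:,2]>.062)&(A[:,2]<.082)]; print('lower L part',rect(q))
go(510,275.5,73,0)
E
```

```text
19.975 [511.3 271.8 220.3] [-0.3 -0.3 -0.2] 1.0020791706544876
3254 (array([511.2, 288.6]), array([ 66.1, 165.1]), -89.9) [0.20886186 0.37105249]
lower L part (array([ 478.7, -245.6]), array([ 29.7, 188.8]), -0.8)
shift [ -3.8 147.4  -1.8] turn [-0.19 -0.09  0.1 ] now [511.3 272.  220.4] az -0.09 t 20.025
```

View pics/w7.png

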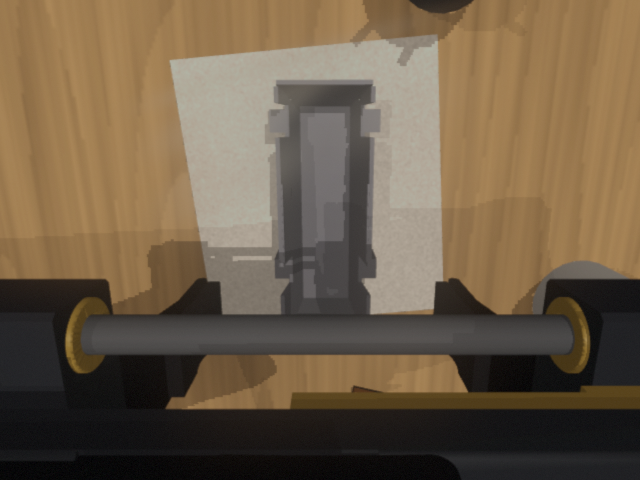

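The wrist puts the upper tray's centre at (511.2, 276.1) and the top camera at (509.1, 275.8). I'll grip at (510, 276).

>>> jog_arm(
  motion=[-4.2, 40, -1.5, -0.2, 0, 0, -4.2, 80, -1.5, -0.2, 0, 0, -4.2, 110, -1.5, -0.2, 0, 0, -4.2, 130, -1.5, -0.2, 0, 0, -4.2, 142, -1.5, -0.2, 0, 0, -4.2, 147, -1.5, -0.2, 0, 0, -4.2, 147, -1.5, -0.2, 0, 0, -4.2, 147, -1.5, -0.2, 0, 0],
)

```text
time_s: 21.02
position: [0.5104, 0.2772, 0.0739]
tcp_rot: [[0.0, 0.001, 1.0], [-1.0, -0.001, 0.0], [0.001, -1.0, 0.001]]
force: [0.8, 0.6, 0.2]
opening: 0.998
```

>>> jog_arm(
  motion=[0, 0, 0, 0, 0, 0, 0, 0, 0, 0, 0, 0, 0, 0, 0, 0, 0, 0, 0, 0, 0, 0, 0, 0, 0, 0, 0, 0, 0, 0, 0, 0, 0, 0, 0, 0],
  gripper=0.5,
)

```text
time_s: 21.78
position: [0.51, 0.2771, 0.0733]
tcp_rot: [[0.0, -0.0, 1.0], [-1.0, -0.002, 0.0], [0.002, -1.0, -0.0]]
force: [-0.7, -0.1, 2.8]
opening: 0.754
```

>>> jog_arm(
  motion=[0, -8, 0, 0, 0, 0, 0, -25, 0, 0, 0, 0, 0, -50, 0, 0, 0, 0, 0, -90, 0, 0, 0, 0, 0, -130, 0, 0, 0, 0, 0, -165, 0, 0, 0, 0, 0, -180, 0, 0, 0, 0, 0, -180, 0, 0, 0, 0],
)

```text
time_s: 22.78
position: [0.5102, 0.2775, 0.2542]
tcp_rot: [[0.0, 0.002, 1.0], [-1.0, -0.001, 0.0], [0.001, -1.0, 0.002]]
force: [-0.2, -0.0, -1.9]
opening: 0.76
```

```bash
python3 w.py w8; python3 -c "
from h import *
C=np.load('w8.npy').reshape(-1,3)
q=C[(C[:,2]>.22)&(C[:,2]<.27)&(abs(C[:,1]-.276)<.13)&(abs(C[:,0]-.51)<.05)]
f=q[q[:,1]>np.percentile(q[:,1],99.9)-.003];print('far end y,z',np.percentile(q[:,1],99.9),np.median(f,axis=0))
go(481.3,-270.5,245,94.3)"
```

```text
22.775 [510.2 277.5 254.2] [-0.2 -0.  -1.9] 0.7596489452405057
far end y,z 0.3717762764420543 [0.511532   0.37027237 0.25370388]
shift [547.7   8.8 -28.4] turn [ 1.400e-01 -9.427e+01  2.000e-02] now [509.4 277.2 252.8] az 0.03 t 22.825
```

View pics/w8.png

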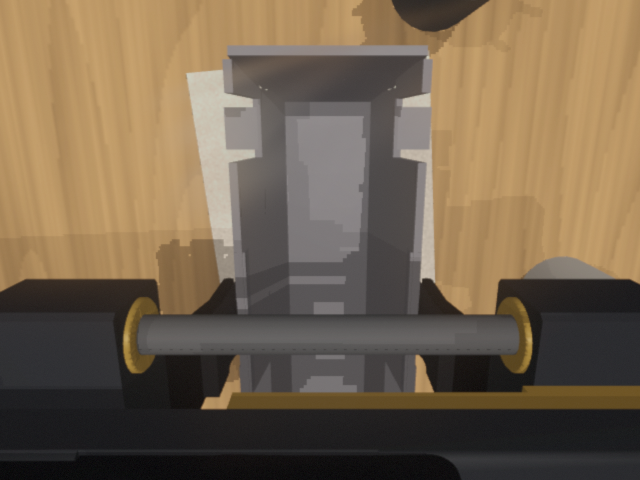

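The tray is held and level. Its centre is about 1 mm along tool +x from the TCP. Carrying it back with the remaining turn.

>>> jog_arm(
  motion=[30, 0, -2, 0, -6, 0, 75, 0, -4, 0, -14, 0, 125, 0, -6, 0, -22, 0, 175, 0, -9, 0, -30, 0, 225, 0, -11, 0, -38, 0, 275, 0, -14, 0, -46, 0, 325, 0, -17, 0, -54, 0, 375, 0, -19, 0, -62, 0, 425, 5, -22, 0, -70, 0, 470, 9, -24, 0, -78, 0, 510, 9, -26, 0, -85, 0, 535, 9, -28, 0, -91, 0, 547.7, 9, -29.2, 0.1, -94.3, 0, 547.7, 9, -29.2, 0.1, -94.3, 0, 547.7, 9, -29.2, 0.1, -94.3, 0, 547.7, 9, -29.2, 0.1, -94.3, 0, 547.7, 9, -29.2, 0.1, -94.3, 0],
)

```text
time_s: 24.95
position: [0.4811, -0.2697, 0.245]
tcp_rot: [[0.997, 0.0, -0.076], [0.076, -0.0, 0.997], [0.0, -1.0, -0.0]]
force: [-0.6, 0.6, -3.1]
opening: 0.755
```

```bash
python3 w.py w9
python3 - <<'E'
from h import *
p,d=bot.capture('top'); cv2.imwrite('pics/t9.png',p[:,:,::-1]); np.save('top9.npy',d)
p,d=bot.capture('scene'); cv2.imwrite('pics/s9.png',p[:,:,::-1]); np.save('s9.npy',d)
C=np.load('w9.npy').reshape(-1,3)
m=(abs(C[:,0]-.48)<.14)&(abs(C[:,1]+.27)<.06)
for z0,z1 in [(.06,.08),(.235,.26)]:
  q=C[m&(C[:,2]>z0)&(C[:,2]<z1)]; print(len(q), rect(q) if len(q)>4 else '')
go(480.3,-270.5,150,94.3)
E
```

```text
24.95 [ 481.1 -269.7  245. ] [-0.6  0.6 -3.1] 0.7552523804858378
0 
13446 (array([ 450.6, -272. ]), array([126. ,  88.9]), 4.5)
shift [-0.9 95.1 -0.3] turn [0.04 0.05 0.04] now [ 481.1 -270.1  245.1] az 94.35 t 25.1
```

View pics/w9.png

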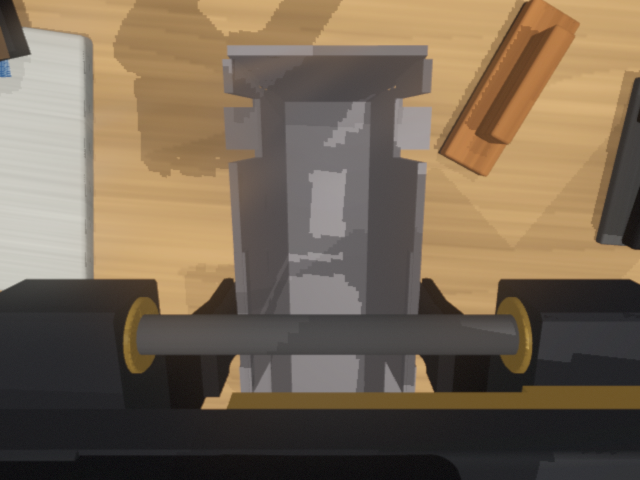

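View pics/t9.png

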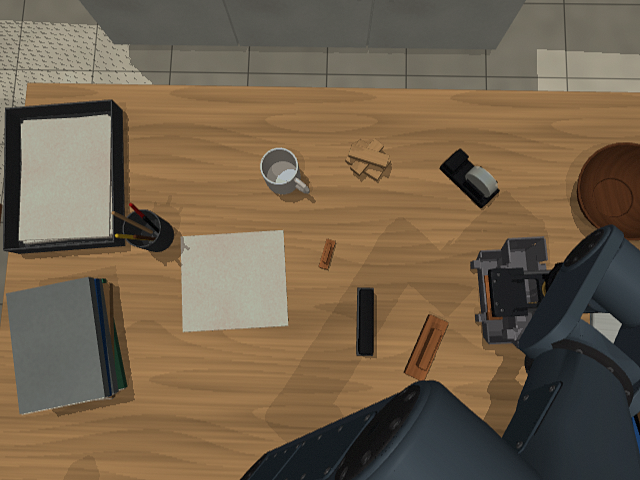

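View pics/s9.png

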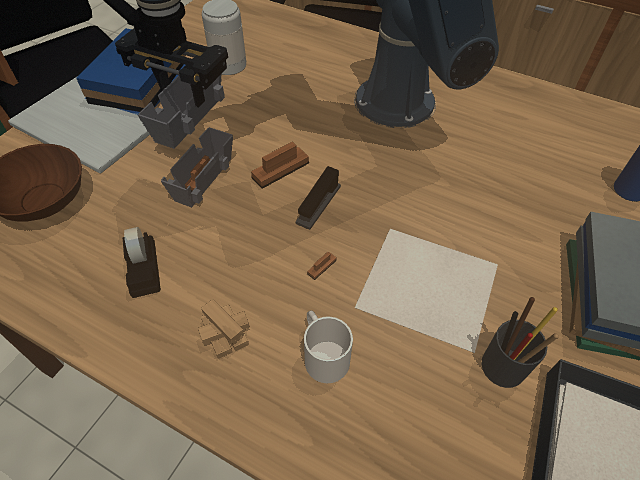

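The scene view shows the turned upper tray at (185,110), above the lower tray with the stamp inside at (200,165). The top view shows the bystanders unmoved. Lowering slowly.

>>> jog_arm(
  motion=[-0.8, 25, -0.3, 0, 0, 0, -0.8, 50, -0.3, 0, 0, 0, -0.8, 70, -0.3, 0, 0, 0, -0.8, 85, -0.3, 0, 0, 0, -0.8, 93, -0.3, 0, 0, 0, -0.8, 97, -0.3, 0, 0, 0, -0.8, 97, -0.3, 0, 0, 0, -0.8, 97, -0.3, 0, 0, 0, -0.8, 97, -0.3, 0, 0, 0],
)

```text
time_s: 26.22
position: [0.4805, -0.271, 0.1485]
tcp_rot: [[0.997, 0.001, -0.075], [0.075, -0.001, 0.997], [0.001, -1.0, -0.001]]
force: [0.4, 0.1, -1.5]
opening: 0.756
```

Run:
```python
from h import *
go(480.3,-270.5,129,94.3)
p,d=bot.capture('scene'); cv2.imwrite('pics/s10.png',cv2.resize(p[90:230,120:280],None,fx=4,fy=4,interpolation=cv2.INTER_CUBIC)[:,:,::-1])
```

```text
shift [-0.2 19.5  0.5] turn [0.07 0.02 0.07] now [ 480.5 -271.   148.5] az 94.32 t 26.225
```

View pics/s10.png

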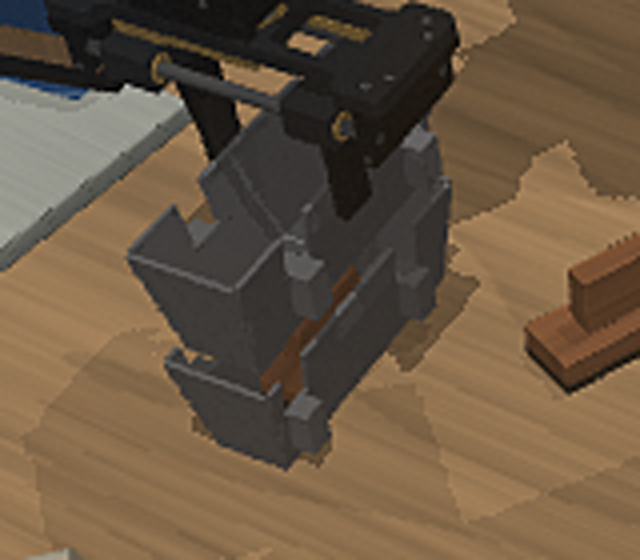

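The upper tray is centred over the lower one and the lug at (305,280) is offset from the notch. Going down the last 20 mm in small steps.

>>> jog_arm(
  motion=[0, 4, 0.3, 0, 0, 0, 0, 8, 0.3, 0, 0, 0, 0, 12, 0.3, 0, 0, 0, 0, 15, 0.3, 0, 0, 0, 0, 17, 0.3, 0, 0, 0, 0, 18.5, 0.3, 0, 0, 0, 0, 19, 0.3, 0, 0, 0, 0, 19, 0.3, 0, 0, 0, 0, 19, 0.3, 0, 0, 0],
)

```text
time_s: 27.4
position: [0.4803, -0.2705, 0.1294]
tcp_rot: [[0.997, 0.001, -0.075], [0.075, -0.001, 0.997], [0.001, -1.0, -0.001]]
force: [-1.3, 1.5, 3.3]
opening: 0.753
```

Contact: the force went from about -2 to +3 N at TCP z 129 mm, as expected for lugs on the rim. Releasing.

>>> jog_arm(
  motion=[0, 0, 0, 0, 0, 0, 0, 0, 0, 0, 0, 0, 0, 0, 0, 0, 0, 0, 0, 0, 0, 0, 0, 0, 0, 0, 0, 0, 0, 0],
  gripper=1,
)

```text
time_s: 28.02
position: [0.4803, -0.2705, 0.129]
tcp_rot: [[0.997, 0.001, -0.075], [0.075, -0.0, 0.997], [0.0, -1.0, -0.001]]
force: [-0.3, 0.5, 0.8]
opening: 1.004
```

>>> jog_arm(
  motion=[0, -10, 0, 0, 0, 0, 0, -25, 0, 0, 0, 0, 0, -50, 0, 0, 0, 0, 0, -90, 0, 0, 0, 0, 0, -130, 0, 0, 0, 0, 0, -160, 0, 0, 0, 0, 0, -160, 0, 0, 0, 0, 0, -160, 0, 0, 0, 0],
)

```text
time_s: 29.02
position: [0.4797, -0.2699, 0.2888]
tcp_rot: [[0.997, -0.0, -0.075], [0.075, 0.0, 0.997], [-0.0, -1.0, 0.0]]
force: [-0.4, -0.5, -1.1]
opening: 1.005
```

```bash
python3 w.py w11
python3 - <<'E'
from h import *
p,d=bot.capture('scene'); cv2.imwrite('pics/s11.png',cv2.resize(p[90:230,120:280],None,fx=4,fy=4,interpolation=cv2.INTER_CUBIC)[:,:,::-1])
C=np.load('w11.npy').reshape(-1,3)
m=(abs(C[:,0]-.48)<.14)&(abs(C[:,1]+.27)<.06)
for z0,z1 in [(.12,.136),(.062,.08)]:
  q=C[m&(C[:,2]>z0)&(C[:,2]<z1)]; print(len(q), rect(q),np.median(q[:,2]))
q=C[m&(C[:,2]>.12)&(C[:,2]<.136)]
q=q[(q[:,2]>np.median(q[:,2])-.004)]
A=np.c_[q[:,:2],np.ones(len(q))]; print('rim plane slopes',np.linalg.lstsq(A,q[:,2],rcond=None)[0])
E
```

```text
29.025 [ 479.7 -269.9  288.8] [-0.4 -0.5 -1.1] 1.0045431914479364
2987 (array([ 469.3, -271.2]), array([165.4,  66.1]), 4.3) 0.1285188642923425
9716 (array([ 481.9, -270.2]), array([170.2,  79.4]), 4.1) 0.06324822468537057
rim plane slopes [0.00020075 0.00060863 0.12861147]
```

View pics/s11.png

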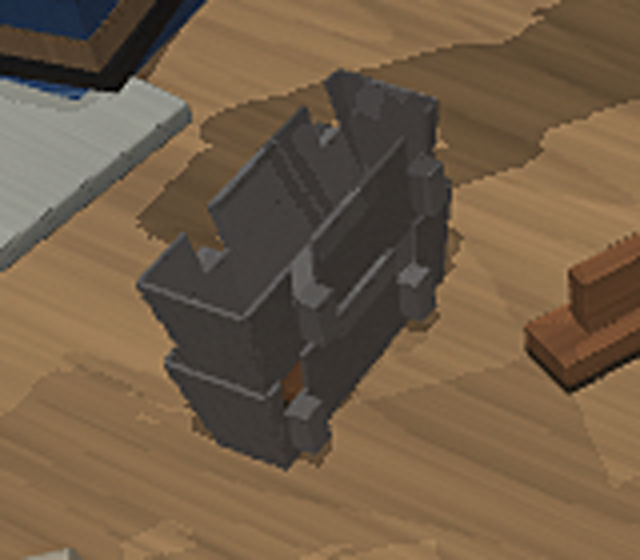

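View pics/w11.png

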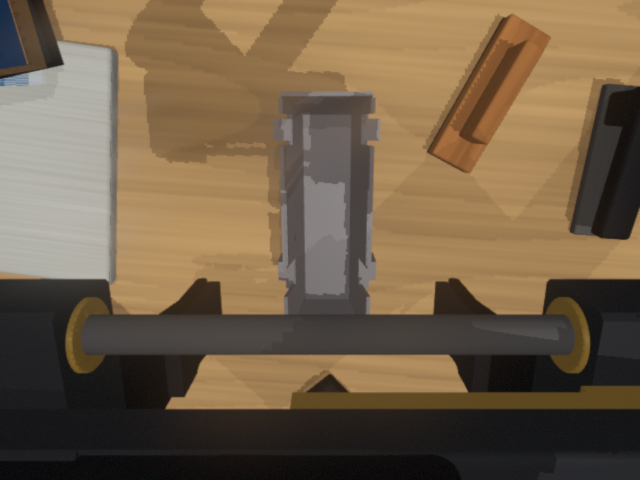

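The upper rim is level (slopes under 0.001). Height 128.5 mm matches the expected 126 mm plus the wrist camera's usual +2 mm, and the centre is (481.5, -270.3). I'll move the arm aside for one last top-camera check of both trays.

>>> jog_arm(
  motion=[0, 0, 40, 0, 0, 0, 0, 0, 90, 0, 0, 0, 0, 0, 140, 0, 0, 0, 0, 0, 190, 0, 0, 0, 0, 0, 240, 0, 0, 0, 0, 0, 270, 0, 0, 0, 0, 0, 270, 0, 0, 0, 0, 0, 270, 0, 0, 0],
)

```text
time_s: 30.12
position: [0.4598, -0.0016, 0.2883]
tcp_rot: [[0.997, -0.001, -0.076], [0.076, -0.001, 0.997], [-0.001, -1.0, -0.001]]
force: [-0.5, 0.7, 0.6]
opening: 1.001
```

Run:
```python
from h import *
p,d=bot.capture('top'); cv2.imwrite('pics/t12.png',p[:,:,::-1])
A=cloud('top',d)[225:365,455:545].reshape(-1,3)
q=A[(A[:,2]>.118)&(A[:,2]<.136)]; print('upper rim',len(q),rect(q),np.median(q[:,2]))
p,d=bot.capture('scene'); A=cloud('scene',d)
A=A[90:230,120:280].reshape(-1,3)
print(bot.read_state()['time_s'])
for z0,z1 in [(.064,.074),(.118,.136)]:
    q=A[(A[:,2]>z0)&(A[:,2]<z1)&(abs(A[:,0]-.48)<.13)&(abs(A[:,1]+.27)<.06)]; print(len(q),rect(q),np.percentile(q[:,0],[.5,99.5]))
```

```text
upper rim 674 (array([ 479.6, -271.7]), array([190.2,  68.7]), 4.7) 0.1263217772428925
30.225
525 (array([ 480. , -264.1]), array([196.4,  71.8]), 1.3) [0.38810514 0.57855818]
636 (array([ 481. , -271.3]), array([192.2,  69.4]), 4.5) [0.38500782 0.57773199]
```

View pics/t12.png

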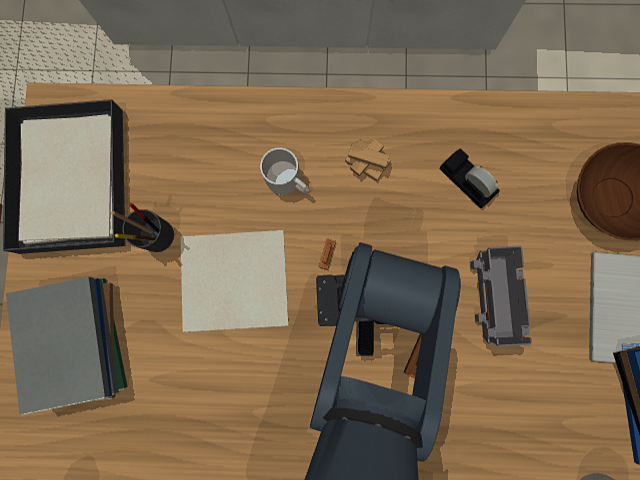

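The top view shows the stacked trays at (503,295). The upper rim is at 126.3 mm (56 mm above the lower) and its centre is within about 1 mm of where the lower was measured. The bystanders are unmoved and the arm is clear, so I'm handing in.

```bash
python3 -c "
from rig import bot
print(bot.hand_in())"
```

```text
the job is handed in; nothing more can be done
None
```

I took the upper tray out and stood it on the sheet. Then I laid the 95 mm stamp lengthwise in the lower tray, put the upper tray back turned half round, let go, and handed in at about 30 s.

- **Height and level:** the top camera put the upper rim at 126.3 mm, which is 56 mm above the lower tray's rim. The wrist camera showed slopes under 0.001.
- **Centring:** the upper tray's centre was within about 1 mm of where the lower tray stood before stacking. I couldn't measure the lower tray cleanly underneath it afterwards: the scene-camera fit there was skewed (1.3° instead of 4.3°) by mixed-in points.
- **Stamp:** it was seen lying in the lower tray before the upper one went back on.
- **Other things on the desk:** the last top view showed no shift in the mug, tape dispenser, blocks or pencil cup. The arm partly hid the stapler in that view; it was unmoved in the one before.
- **Camera disagreement:** the wrist and top cameras differed by about 2 mm throughout, within their calibration.

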